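# Clamp the bearing to set torque

### The arm

A 6-joint arm with a two-finger parallel gripper is mounted at the origin on the work surface; the furniture and walls round the work are solid. World frame = base frame: x ahead of the robot, y to its left, z up, the work surface at z = 0. Lengths are in mm, angles in rad, forces in N, time in s.
With the tool pointing down it reaches from about 275 to 825 mm from the base axis. Payload 4.9 kg.
Tool frame: the origin (TCP) lies at the very end of the fingers, on their centre line; the grasp point (between the pads) lies 19 mm behind it; z points along the fingers, y is the direction in which the jaws open and shut (so a half turn about z gives the same grasp; the last joint's range is limited). The gripper opens to 85 mm and grips with 20 to 120 N. Pads are 22 mm wide; open, the fingers measure 114 mm over their backs; the gripper's body (76 mm by 85 mm) begins 54 mm behind the grasp point. The pads swing forward as they close: fully open they stand 13 mm farther back than shut.
Start: joints at [1.082, 0.326, -0.193, 1.052, 0, 1.437], TCP at [191.067, 515.764, 231.281] pointing down, gripper open.
Joint ranges: [-2.65, 2.65], [-0.97, 1.79], [-1.3, 1.35], [-1.93, 2.1], [-1.47, 1.37], [-3.14, 3.14]. Speed limits (rad/s): [2.57, 2.57, 3.14, 3.14, 3.14, 3.14].

### API

Orientations are given as [roll, pitch, yaw] about the fixed x, y, z axes, in that order (R = Rz(yaw) Ry(pitch) Rx(roll)).
In Python, from bench import bot, solve_ik, imaging gives the robot as it stands. Calls block until the motion is done:
- bot.move_ptp(position, orientation): joint-space move of the TCP to a pose.
- bot.movel(position, rot=None, max_speed=150, threshold=None): straight line of the TCP; rot=None keeps the orientation; max_speed is the mean speed in mm/s. With threshold (N) it stops when the force on the tool has changed by that much, and returns True; else False.
- bot.move_j(angles): joint-space move.
- bot.grip(opening, effort=None): opening from 0.0 (shut) to 1.0 (fully open); effort is the grip in N (None keeps the last); returns when the fingers have stopped.
- bot.dwell(seconds).
- solve_ik(position, orientation): joint angles nearest the present ones, or None.
- bot.get_state(): the state.
- imaging.capture(name): name is "side" or "top"; returns the picture (384x512x3 uint8, blue, green, red); there is no depth.
- imaging.camera_model(name): a dict with "K" (3x3 intrinsics, pixels), "k1" (the pictures are not rectified: a ray, as slopes to the right and down, at radius r is drawn at 1 + k1 r^2 times it, then the intrinsics apply), "position" and "rotation" of the camera in the world. Camera axes: x right, y up, looking along -z (the intrinsics and any distortion apply to the point x, -y, -z); pixel columns grow to the right and rows downward; lengths in mm; the calibration is good to about 2 mm. A picture is of the moment at which its call begins. camera_model takes no time and is no camera call.
A pose or a line that the arm cannot do raises bot.IKError and nothing moves.
- bot.sign_off(): hands the job in, once; it reports no verdict.
The state is a dict: "t": time; "qpos": joint angles; "joint_velocities": joint speeds; "effort": joint torques, N m; "tcp_pos": TCP position; "orientation": TCP orientation; "contact_force": force on the tool from outside, world axes, zero at the start; "wrist_torque": the same for the moment, N m; "opening": opening from 0.0 (shut) to 1.0 (fully open).
Only numpy, scipy, OpenCV 4.12 (cv2) and the standard library are available. Lean on these libraries where they do the work, as an engineer would, in place of code of your own. Each camera call takes 0.05 s, during which the arm holds its last target.

### The job

Two identical swing clamps stand on the bench, and one of them has a ball bearing lying against its two dowel pins. Turn the black wing knob of that clamp clockwise (seen from above) so that its arm swings onto the bearing, and keep turning until the slip clutch under the knob has given way by one to four clicks of 15 degrees; then let go, leaving the bearing clamped between arm and pins, and leave the empty clamp as it is.

Things in the scene. Friction and masses are not known exactly. Their poses are not given: they have to be found in the camera images.
- clamp_grip (a point): Middle of the loaded clamp's black wing knob, on its upright axis, 74 mm above the bench. Wing: flat sides, 46 mm long along this point's x axis, 16 mm thick along y, top 89 mm above the bench; round foot of 16 mm radius up to 49 mm; all else on the clamp under 41 mm. Turns clockwise from above: 0.08 N m with the arm free, 0.2 N m with the clutch slipping. Grey clamp plate 120x130x12 mm, fixed.
- clamp_arm (a joint): Angle (rad) of the same clamp's dark steel swing arm, which lies below the knob and reaches 68 mm from its axis. 0 fully open, growing clockwise from above, starts at 0.15 to 0.55, about 0.90 (within 0.05) when its rubber pad presses the bearing on the pins. The knob carries it round through the slip clutch; it stays where left.
- clamp_knob (a joint): Clutch slip (rad): knob's clockwise angle relative to the arm. 0 at the start (wing parallel to the arm, white mark toward the arm's tip); stays 0 while the arm swings free, grows once the bearing stops the arm. Slips smoothly at steady torque; 0.26 rad counts as one click; stays where left. Turning the knob back swings the arm open.
- bearing: Steel ball bearing, 52 mm outer diameter, 15 mm thick, lying flat and loose on the plate of the clamp to use, against (within 2 mm) two steel dowel pins 12 mm thick, 18 mm high. Origin: centre of its underside, 12 mm above the bench. A like bearing lies on the bench itself.
- spare_pad (a point): Rubber pad near the tip of the swing arm of the other, empty clamp (same make), 22 mm above the bench and 56 mm from its own knob's axis. That clamp is to be left as it is.
There are look-alikes about, which are no part of the job. Leave any brown or pink look-alike of the bearing alone.

How it is judged:
By the outcome, as a careful person would: the job done as asked, in the order asked, and still so for the second after the job is handed in, with the robot touching nothing.
It also fails if it takes over 35 s, if anything falls off the work surface, if the arm or the gripper's body presses on something with over 40 N, if the wrist force passes 120 N, or if a joint passes its speed limit or range.

## Working session

There is one attempt and no reset: what is moved stays moved. The work goes in short steps, each a Python script; the robot and the scene stay as the last script left them, time stands still between calls to the robot, and variables do not carry over. Pictures are saved under pics/ and viewed, and the job is handed in when it is done.

```bash
ls; mkdir -p pics; python3 - <<'E'
from bench import bot, solve_ik, imaging
import cv2
for n in("top","side"):
    cv2.imwrite(f"pics/{n}0.png",imaging.capture(n)); print(n,imaging.camera_model(n))
print(bot.get_state())
E
```

```text
pics
top {'K': array([[488.01210258,   0.        , 253.73625029],
       [  0.        , 488.01210258, 184.13577907],
       [  0.        ,   0.        ,   1.        ]]), 'k1': -0.1710755671949009, 'position': array([ 264.84494265,   -1.81160898, 1047.94269055]), 'rotation': array([ 0.12556317,  0.00905032, -1.600533  ])}
side {'K': array([[419.83782505,   0.        , 258.49959099],
       [  0.        , 419.83782505, 188.92272053],
       [  0.        ,   0.        ,   1.        ]]), 'k1': 0.019250167343653715, 'position': array([ 413.67211034, -659.15877048,  636.90178693]), 'rotation': array([0.87605077, 0.00839019, 0.0094968 ])}
{'t': 0.1, 'qpos': array([ 1.08182171e+00,  3.26891748e-01, -1.93460048e-01,  1.05200439e+00,
       -1.50198482e-05,  1.43660961e+00]), 'joint_velocities': array([ 4.22487107e-06,  6.89290134e-04,  1.64373708e-03,  9.23885159e-04,
       -1.91946875e-03,  7.05223294e-04]), 'effort': array([-7.04791728e-04, -4.44239080e+01,  2.63037890e+01,  7.87431694e-03,
       -2.38668827e-04, -4.15980850e-06]), 'tcp_pos': array([190.80952892, 515.29523162, 230.57721497]), 'orientation': array([-3.14004481e+00, -1.93799367e-04,  2.78680462e+00]), 'contact_force': array([ 0.04582917, -0.8700339 , -0.29001853]), 'wrist_torque': array([-0.02254451, -0.01870442, -0.05775028]), 'opening': 1.0017846729923967}
```

View pics/top0.png

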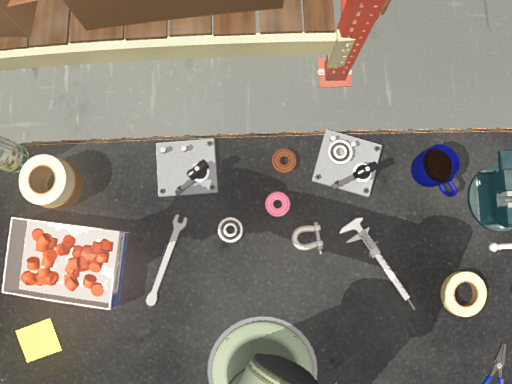

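View pics/side0.png

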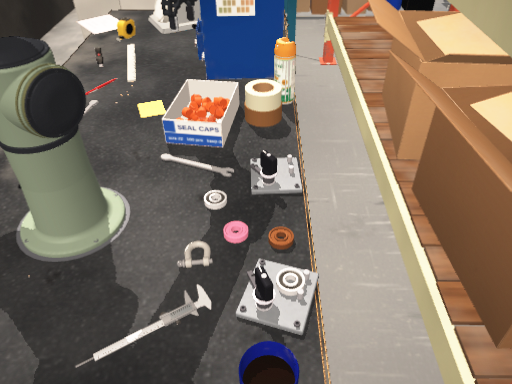

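The top view shows the loaded clamp at about (347,162), with its bearing at (341,151) and knob at about (363,172). The empty clamp is at (187,168). I'll zoom in on the loaded one.

```bash
cat > h.py <<'E'
import numpy as np, cv2
from scipy.spatial.transform import Rotation as Ro
from bench import imaging
def cam(n):
    m=imaging.camera_model(n); return m,Ro.from_euler('xyz',m['rotation']).as_matrix()
def ray(n,u,v):
    m,R=cam(n); d=np.array([m['k1'],0,0,0,0.])
    p=cv2.undistortPoints(np.array([[[u,v]]],float),m['K'],np.array([m['k1'],0,0,0]))[0,0]
    return m['position'],R@np.array([p[0],-p[1],-1])
def onz(n,u,v,z):
    o,d=ray(n,u,v); return o+d*(z-o[2])/d[2]
def proj(n,P):
    m,R=cam(n); c=R.T@(np.array(P,float)-m['position'])
    return cv2.projectPoints(np.array([[c[0],-c[1],-c[2]]]),np.zeros(3),np.zeros(3),m['K'],np.array([m['k1'],0,0,0]))[0][0,0]
E
python3 - <<'E'
import cv2
t=cv2.imread('pics/top0.png');s=cv2.imread('pics/side0.png')
cv2.imwrite('pics/tz.png',cv2.resize(t[120:205,300:400],None,fx=7,fy=7,interpolation=cv2.INTER_CUBIC))
cv2.imwrite('pics/sz.png',cv2.resize(s[250:340,230:330],None,fx=6.5,fy=6.5,interpolation=cv2.INTER_CUBIC))
E
```

```text
(no output)
```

View pics/tz.png

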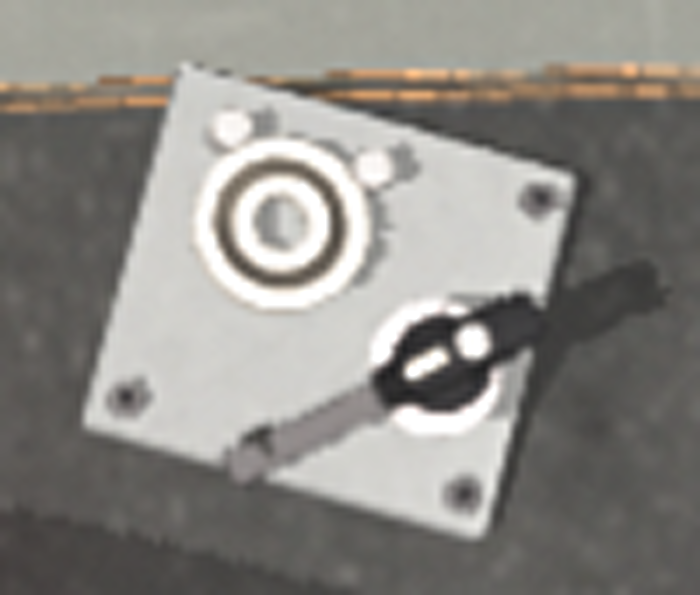

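View pics/sz.png

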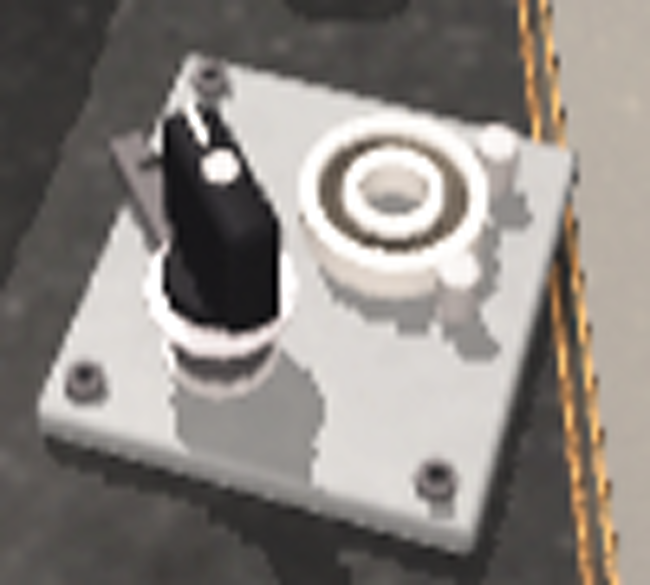

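```bash
python3 - <<'E'
from h import *
T=lambda x,y:(300+(x+.5)/7-.5,120+(y+.5)/7-.5)
S=lambda x,y:(230+(x+.5)/6.5-.5,250+(y+.5)/6.5-.5)
def tri(a,b):
    o1,d1=ray('top',*T(*a));o2,d2=ray('side',*S(*b))
    A=np.stack([d1,-d2],1);s=np.linalg.lstsq(A,o2-o1,rcond=None)[0]
    p,q=o1+d1*s[0],o2+d2*s[1];return ((p+q)/2).round(1),np.linalg.norm(p-q).round(1)
print('screw',tri((473,340),(222,167)))
print('screw z89',onz('top',*T(473,340),89).round(1),onz('side',*S(222,167),89).round(1))
print('mark z89',onz('top',*T(427,361),89).round(1),onz('side',*S(195,115),89).round(1))
b=onz('top',*T(283,223),27);print('bearing',b,onz('side',*S(394,187),27),tri((283,223),(394,187)))
for n,p in dict(pin1=(232,127),pin2=(376,166)).items(): print(n,onz('top',*T(*p),30).round(1))
for n,p in dict(tip=(245,462)).items(): print(n,onz('top',*T(*p),24).round(1))
for n,p in dict(c1=(185,65),c2=(578,180),c3=(485,538),c4=(85,425)).items(): print(n,onz('top',*T(*p),12).round(1))
for n,p in dict(c1=(572,152),c2=(472,552),c3=(42,415),c4=(195,55)).items(): print('side',n,onz('side',*S(*p),12).round(1))
# white base ring (z?) 
for z in(41,49): print('foot',z,onz('top',*T(438,366),z).round(1),onz('side',*S(222,300),z).round(1))
# black mask
t=cv2.imread('pics/top0.png');g=t[120:205,300:400].max(2)
m=(g<45).astype('uint8');n,l,s,c=cv2.connectedComponentsWithStats(m)
print(s,c)
E
```

```text
screw (array([ 412.3, -224.2,   91.3]), np.float64(2.5))
screw z89 [ 411.4 -224.9   89. ] [ 413.5 -222.1   89. ]
mark z89 [ 405.7 -211.1   89. ] [ 406.6 -205.4   89. ]
bearing [ 458.653281   -182.73140948   27.        ] [ 461.19240454 -179.42125406   27.        ] (array([ 459.5, -182.1,   29.9]), np.float64(2.9))
pin1 [ 488.3 -168.2   30. ]
pin2 [ 475.  -211.9   30. ]
tip [ 386.  -167.7   24. ]
c1 [ 512.4 -157.5   12. ]
c2 [ 472.7 -279.4   12. ]
c3 [ 361.6 -242.9   12. ]
c4 [ 400.3 -120.9   12. ]
side c1 [ 514.1 -154.9   12. ]
side c2 [ 476.4 -281.7   12. ]
side c3 [ 366.  -242.5   12. ]
side c4 [ 405.4 -118.8   12. ]
foot 41 [ 411.1 -224.9   41. ] [ 413.4 -227.2   41. ]
foot 49 [ 410.  -223.1   49. ] [ 413.4 -233.    49. ]
[[   0    0  100   85 8486]
 [  64   46    1    1    1]
 [  57   50    1    1    1]
 [  54   52    3    3    4]
 [  67   52    3    2    4]
 [  56   56    4    1    4]] [[49.48220599 41.98185246]
 [64.         46.        ]
 [57.         50.        ]
 [55.25       53.        ]
 [68.         52.5       ]
 [57.5        56.        ]]
```

The screw on the wing lies on the axis: it triangulates to about (412,-224,91), against a stated top of 89 mm. The foot ring from the top view agrees at (411,-225). The wing and arm point at about 113°, and the bearing is 63 mm away, on the clockwise side. I'll move above the knob and grip it.

```bash
python3 - <<'E'
from h import *
from bench import bot, solve_ik
yaw=np.radians(113.2); o=[np.pi,0,yaw]
print(solve_ik([412,-224,230],o),solve_ik([412,-224,55],o),solve_ik([412,-224,55],[np.pi,0,yaw-1.6]))
bot.move_ptp([412,-224,200],o)
bot.grip(0.6,30)
s=bot.get_state();print(s['t'],s['tcp_pos'],s['orientation'],s['qpos'],s['contact_force'],s['wrist_torque'])
cv2.imwrite('pics/t1.png',imaging.capture('top'));cv2.imwrite('pics/s1.png',imaging.capture('side'))
E
```

```text
[-0.65558106  0.17742836 -0.39533475  0.99803322  0.          0.51029888] [-0.65558106  0.38807338 -0.62912318  0.55359977  0.          0.51029888] [-0.65558106  0.38807338 -0.62912318  0.55359977  0.          2.11029888]
3.2583 [ 412.05374971 -223.89048858  199.98306097] [-3.14158651e+00 -5.05433990e-05  1.97597545e+00] [-6.55335537e-01  2.02947318e-01 -4.45020845e-01  9.22875269e-01
  1.93237630e-05  5.10281669e-01] [-0.27776729 -0.85491545  0.58279487] [ 0.010529    0.06627785 -0.00593139]
```

View pics/s1.png

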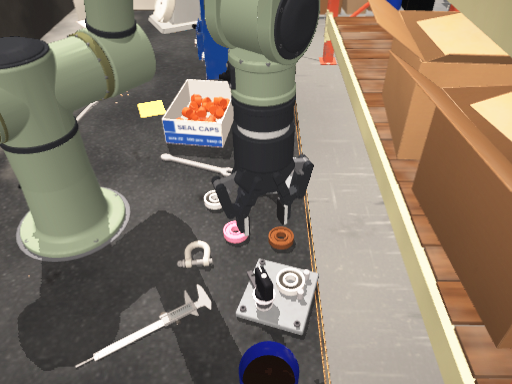

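The side view shows the gripper above the clamp at about (262,200), with the scene undisturbed. Next I descend with a force guard and grip.

```bash
python3 - <<'E'
from h import *
from bench import bot
print(proj('side',[412,-224,200]))
def st(l):
    s=bot.get_state();print(l,round(s['t'],2),s['tcp_pos'].round(1),s['contact_force'].round(1),s['wrist_torque'].round(3),round(s['opening'],3),s['qpos'][5].round(3))
print(bot.movel([412,-224,100],max_speed=150,threshold=8));st('a')
print(bot.movel([412,-224,55],max_speed=60,threshold=6));st('b')
bot.grip(0.0,30);bot.dwell(.2);st('g')
cv2.imwrite('pics/s2.png',imaging.capture('side')[150:350,150:400].repeat(3,0).repeat(3,1))
E
```

```text
[262.68935623 227.92385783]
False
a 4.17 [ 412.4 -224.3  100.5] [-0.7  0.2  0.7] [-0.012 -0.001  0.029] 0.601 0.51
False
b 5.08 [ 412.2 -224.1   55.1] [0.4 0.  0.8] [-0.028 -0.006 -0.007] 0.597 0.51
g 5.67 [ 412.6 -224.    55.4] [1.3 1.8 5.1] [ 0.426 -0.318 -0.026] 0.18 0.51
```

View pics/s2.png

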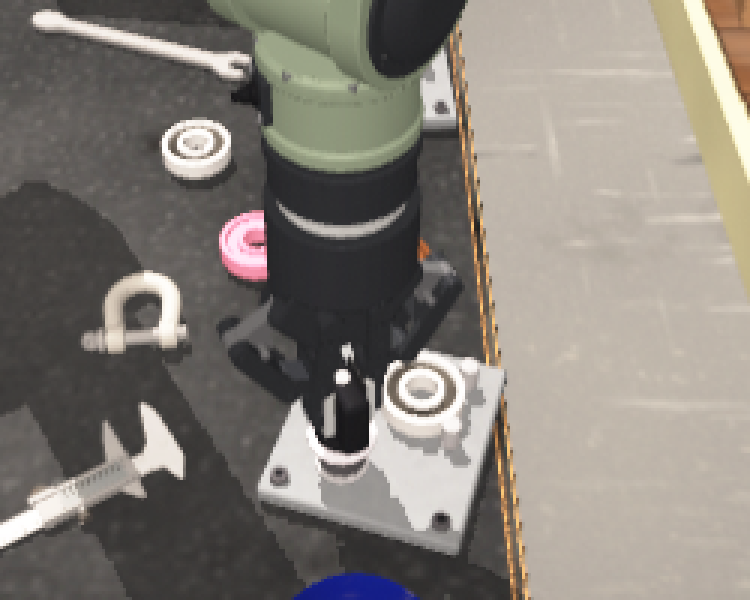

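The wing is held: opening 0.18 matches about 16 mm, and the side forces are small. Now I turn clockwise in small steps, logging torque.

```bash
python3 - <<'E'
from h import *
from bench import bot
q0=bot.get_state()['qpos'].copy()
for k in range(1,7):
    q=q0.copy();q[5]+=.1*k;bot.move_j(q)
    s=bot.get_state();print(k,round(s['t'],2),(s['qpos'][5]-q0[5]).round(3),s['tcp_pos'].round(1),s['contact_force'].round(1),s['wrist_torque'].round(3),round(s['opening'],3))
    if np.linalg.norm(s['contact_force'][:2])>20:break
print(list(q0))
cv2.imwrite('pics/t3.png',cv2.resize(imaging.capture('top')[110:215,290:410],None,fx=5,fy=5,interpolation=cv2.INTER_CUBIC))
cv2.imwrite('pics/s3.png',cv2.resize(imaging.capture('side')[230:340,210:340],None,fx=5,fy=5,interpolation=cv2.INTER_CUBIC))
E
```

```text
1 5.97 0.098 [ 412.5 -224.1   55.4] [0.9 0.8 2.8] [ 0.173 -0.038 -0.098] 0.179
2 6.22 0.196 [ 412.4 -224.1   55.4] [-0.6  1.   4.2] [ 0.246  0.056 -0.051] 0.187
3 6.47 0.297 [ 412.3 -224.1   55.4] [-1.1  1.2  4.4] [ 0.166  0.272 -0.052] 0.185
4 6.72 0.397 [ 412.1 -224.1   55.4] [-2.2 -0.   5.4] [ 0.167  0.388 -0.068] 0.185
5 6.97 0.497 [ 411.9 -224.1   55.4] [-1.5  0.5  6.4] [ 0.164  0.521 -0.071] 0.181
6 7.22 0.597 [ 411.8 -224.1   55.4] [-1.4  1.   6.3] [ 0.13   0.56  -0.003] 0.185
[np.float64(-0.6554168671403773), np.float64(0.3875275724183712), np.float64(-0.6285598279071271), np.float64(0.5536192074594741), np.float64(0.0007647987726430508), np.float64(0.5103267149851209)]
```

View pics/s3.png

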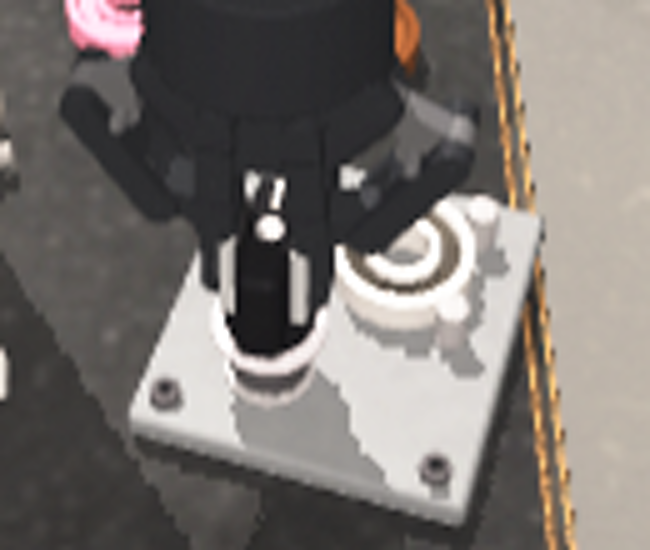

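View pics/t3.png

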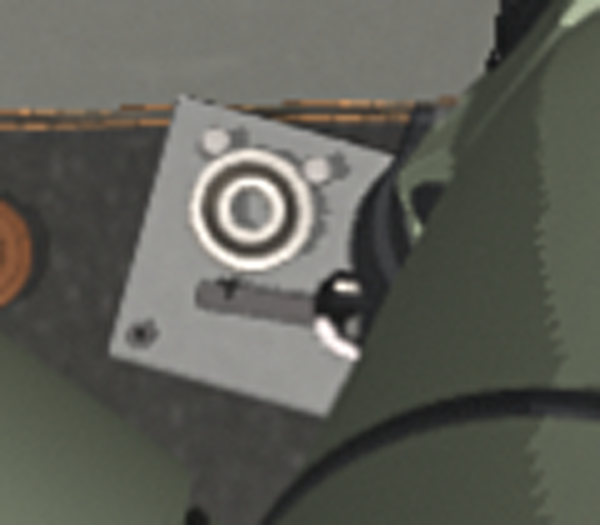

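The top view shows the arm at (200–320, 295), with its pad near (230,285), almost touching the bearing at (250,208). I'll continue in 0.05 rad steps, measuring the arm angle from the top picture each time.

```bash
python3 - <<'E'
from h import *
from bench import bot
q0=np.array([-0.65541687,0.38752757,-0.62855983,0.55361921,0,0.51032671])
tiles=[]
for a in (.65,.7,.75,.8,.9):
    q=q0.copy();q[5]+=a;bot.move_j(q)
    W=[];F=[]
    for _ in range(4):
        s=bot.get_state();W.append(s['wrist_torque']);F.append(s['contact_force']);bot.dwell(.03)
    im=imaging.capture('top');cv2.imwrite(f'pics/top_{int(a*100)}.png',im)
    tiles.append(cv2.resize(im[145:185,325:370],None,fx=5,fy=5,interpolation=cv2.INTER_CUBIC))
    print(a,round(s['t'],2),(s['qpos'][5]-q0[5]).round(3),s['tcp_pos'].round(1),np.mean(F,0).round(1),np.mean(W,0).round(3))
tiles.append(tiles[-1]*0)
cv2.imwrite('pics/tiles.png',np.vstack([np.hstack(tiles[:3]),np.hstack(tiles[3:])]))
E
```

```text
0.65 7.67 0.647 [ 411.7 -224.1   55.4] [-1.6  1.1  6.2] [ 0.299  0.47  -0.096]
0.7 8.11 0.697 [ 411.6 -224.    55.4] [-2.1  1.3  6.7] [ 0.315  0.523 -0.079]
0.75 8.54 0.747 [ 411.6 -224.    55.4] [-2.2  1.8  7.1] [ 0.31   0.548 -0.074]
0.8 8.97 0.797 [ 411.5 -224.    55.4] [-2.6  1.3  7.2] [ 0.339  0.585 -0.058]
0.9 9.41 0.897 [ 411.4 -223.9   55.4] [-2.8  2.   7.7] [ 0.361  0.651 -0.08 ]
```

View pics/tiles.png

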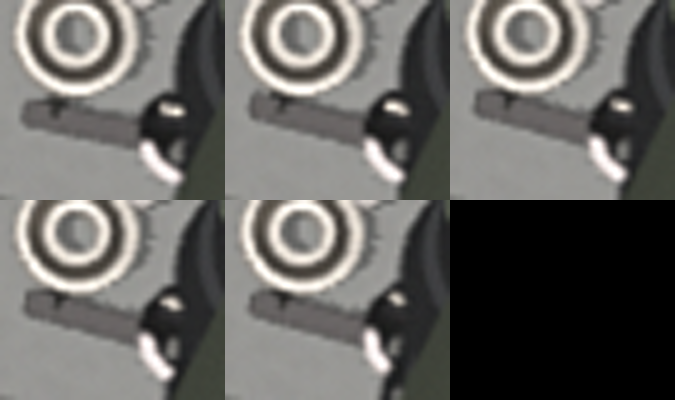

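```bash
python3 - <<'E'
from h import *
for a in (65,70,75,80,90):
    im=cv2.imread(f'pics/top_{a}.png')
    big=cv2.resize(im[145:185,325:370],None,fx=8,fy=8,interpolation=cv2.INTER_CUBIC)
    g=big.max(2).astype(int);y,x=np.mgrid[:320,:360]
    m=((g>70)&(g<118)&(y>130)&(y<235)&(x<215)).astype('uint8')
    n,l,s,c=cv2.connectedComponentsWithStats(m);k=1+s[1:,4].argmax()
    (cx,cy),(w,h),_=r=cv2.minAreaRect(np.argwhere(l==k)[:,::-1].astype(np.float32))
    vx,vy,_,_=cv2.fitLine(np.argwhere(l==k)[:,::-1].astype(np.float32),2,0,.01,.01).ravel()
    ys,xs=np.nonzero((l==k)); tip=xs.min()
    b=(g>170)&(y<150)&(x<230); 
    T=lambda x,y:(325+(x+.5)/8-.5,145+(y+.5)/8-.5)
    mx,my=xs.mean(),ys.mean()
    P=onz('top',*T(mx-50*vx,my-50*vy),24);Q=onz('top',*T(mx+50*vx,my+50*vy),24);d=P-Q
    if d[1]<0:d=-d
    print(a,s[k][4],'dir deg',np.degrees(np.arctan2(d[1],d[0])).round(2),(mx/8).round(2),(my/8).round(2),'tip',tip)
E
```

```text
65 8980 dir deg 76.78 16.09 24.23 tip 34
70 8716 dir deg 74.24 16.43 23.44 tip 38
75 8880 dir deg 72.95 16.34 22.97 tip 37
80 8882 dir deg 72.97 16.35 22.98 tip 37
90 8834 dir deg 73.23 16.43 23.12 tip 38
```

The arm swung with the knob up to a≈0.72 and then stood still at about 73°, so the clutch is slipping from there. The target is roughly 0.63 rad of slip, which means a≈1.35.

```bash
python3 - <<'E'
from h import *
from bench import bot
q0=np.array([-0.65541687,0.38752757,-0.62855983,0.55361921,0,0.51032671])
def st(a):
    s=bot.get_state();print(a,round(s['t'],2),(s['qpos'][5]-q0[5]).round(3),s['tcp_pos'].round(1),s['contact_force'].round(1),s['wrist_torque'].round(3),s['opening'].round(3))
for a in (1.05,1.2,1.35):
    q=q0.copy();q[5]+=a;bot.move_j(q);st(a)
bot.dwell(.2)
cv2.imwrite('pics/top_135.png',imaging.capture('top'))
bot.grip(0.5);st('open');bot.dwell(.2)
p=bot.get_state()['tcp_pos']
bot.movel([p[0],p[1],130],max_speed=80);st('up')
bot.movel([p[0],p[1],230],max_speed=150)
bot.move_ptp([330,60,300],[np.pi,0,2.4]);st('away')
for n in('top','side'):cv2.imwrite(f'pics/{n}_end.png',imaging.capture(n))
t=cv2.imread('pics/top_end.png');s=cv2.imread('pics/side_end.png')
cv2.imwrite('pics/tz2.png',cv2.resize(t[120:205,300:400],None,fx=7,fy=7,interpolation=cv2.INTER_CUBIC))
E
```

```text
Traceback (most recent call last):
AttributeError: 'float' object has no attribute 'round'
```

Only the print statement failed, after the move to a=1.05. I'll continue from there.

```bash
python3 - <<'E'
from h import *
from bench import bot
q0=np.array([-0.65541687,0.38752757,-0.62855983,0.55361921,0,0.51032671])
def st(a):
    s=bot.get_state();print(a,round(s['t'],2),(s['qpos'][5]-q0[5]).round(3),s['tcp_pos'].round(1),s['contact_force'].round(1),s['wrist_torque'].round(3),round(float(s['opening']),3))
st(1.05)
for a in (1.2,1.35):
    q=q0.copy();q[5]+=a;bot.move_j(q);st(a)
bot.dwell(.2)
cv2.imwrite('pics/top_135.png',imaging.capture('top'))
bot.grip(0.5);st('open');bot.dwell(.2)
p=bot.get_state()['tcp_pos']
bot.movel([p[0],p[1],130],max_speed=80);st('up')
bot.movel([p[0],p[1],230],max_speed=150)
bot.move_ptp([330,60,300],[np.pi,0,2.4]);st('away')
for n in('top','side'):cv2.imwrite(f'pics/{n}_end.png',imaging.capture(n))
t=cv2.imread('pics/top_end.png')
cv2.imwrite('pics/tz2.png',cv2.resize(t[120:205,300:400],None,fx=7,fy=7,interpolation=cv2.INTER_CUBIC))
E
```

```text
1.05 9.76 1.047 [ 411.2 -223.8   55.4] [-2.7  1.3  8.6] [ 0.409  0.778 -0.078] 0.185
1.2 10.03 1.197 [ 411.1 -223.6   55.4] [-3.7  2.3  8.9] [ 0.497  0.785 -0.03 ] 0.184
1.35 10.29 1.347 [ 410.9 -223.5   55.4] [-4.1  3.5 10.4] [ 0.57   0.882 -0.073] 0.18
open 10.92 1.349 [ 412.4 -224.3   55.2] [-0.3  0.4 -0.3] [-0.    -0.048  0.037] 0.501
up 12.2 1.35 [ 412.1 -224.   129.5] [0.5 0.3 0. ] [ 0.013  0.002 -0.01 ] 0.499
away 14.18 0.191 [330.2  59.7 299.6] [ 0.3  0.2 -0.4] [-0.019 -0.042 -0.01 ] 0.501
```

View pics/tz2.png

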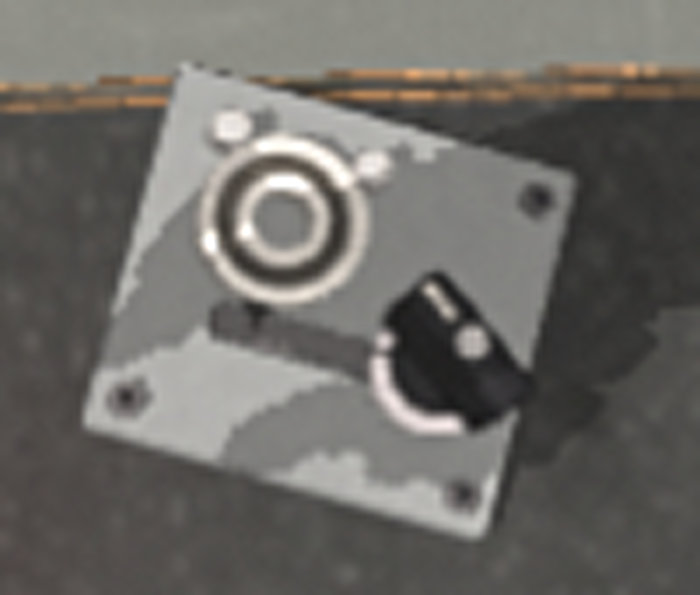

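View pics/side_end.png

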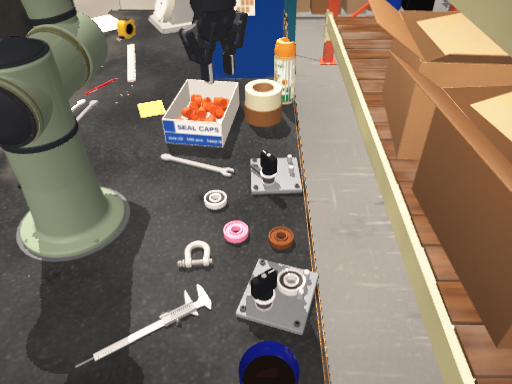

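The bearing at (283,220) rests on both pins. The arm lies against it, and the wing has turned on past the arm: screw at (473,341), mark at (440,300). Now I compute the slip angle.

```bash
python3 - <<'E'
from h import *
T=lambda x,y:(300+(x+.5)/7-.5,120+(y+.5)/7-.5)
def dir(a,b,z):
    d=onz('top',*T(*b),z)-onz('top',*T(*a),z);return np.degrees(np.arctan2(d[1],d[0])).round(1)
print('mark',dir((473,341),(440,300),89),'wing flank',dir((535,380),(437,270),89),'arm',dir((370,365),(217,322),24))
print('arm from axis',dir((370,362),(225,322),24))
b=onz('top',*T(283,220),27);print(b)
for p in((232,126),(374,164)):
    q=onz('top',*T(*p),30);print('pin dist',np.linalg.norm((q-b)[:2]).round(1),'want ~32')
a=cv2.imread('pics/top0.png');e=cv2.imread('pics/top_end.png')
cv2.imwrite('pics/sp.png',np.hstack([cv2.resize(i[130:205,145:225],None,fx=4.5,fy=4.5) for i in(a,e)]))
E
```

```text
mark 36.1 wing flank 39.1 arm 72.5
arm from axis 72.8
[ 459.5845747 -182.7837087   27.       ]
pin dist 32.5 want ~32
pin dist 32.8 want ~32
```

View pics/sp.png

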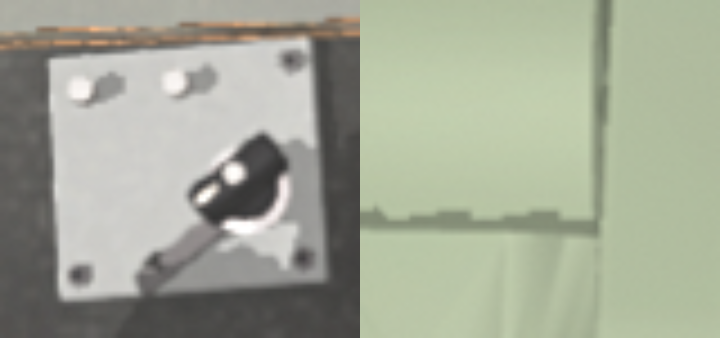

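Slip is about 34–37° (2.2–2.4 clicks), and both pins are about 32.5 mm from the bearing centre (contact is 32 mm). The robot hides the empty clamp in the top view, but the side view shows it as before, and the robot never went near it.

```bash
python3 - <<'E'
import cv2,numpy as np
a=cv2.imread('pics/side0.png')[148:200,245:305].astype(int);e=cv2.imread('pics/side_end.png')[148:200,245:305].astype(int)
print('spare clamp pixel diff: changed frac',(abs(a-e).max(2)>40).mean())
from bench import bot
bot.sign_off()
E
```

```text
spare clamp pixel diff: changed frac 0.0391025641025641
the job is handed in; nothing more can be done
```

The bearing is clamped in the loaded clamp, and I've handed the job in at about 14 s of the 35 s allowed. I gripped the wing knob, turned it clockwise 1.35 rad, let go and moved the arm clear.

**What the last checks showed:**
- **Arm:** it stopped on the bearing after about 0.72 rad of turning and has stood at about 73° since.
- **Clutch slip:** the wing now points 34–37° past the arm, about 2.3 clicks. The joint angles give about 0.63 rad (36°), which agrees.
- **Bearing:** its centre is 32.5 and 32.8 mm from the two pins, against 32 mm for exact contact.
- **Forces:** the highest force reading on the tool was about 12 N, well within the limits.

**Checks that failed or disagreed:**
- **Torque:** the wrist torque about the vertical stayed at or below 0.1 N m and never showed the expected rise to 0.2 N m. I judged the slip from the pictures and joint angles instead.
- **Camera agreement:** the two cameras differed by 2–3 mm on the knob position. The grip tolerated this.
- **Empty clamp:** the robot hid it in the last top picture, so I checked it only from the side. It looks unmoved there. About 4% of the pixels around it changed, and I put that down to shadows without checking further.

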